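Fetch the brown bottle from the bottle carousel

TASK

Turn the carousel by its black knob until the brown bottle with the yellow cap stands in the gap of the wire guard, in line with the red mark on the base. Then lift that bottle out and set it down gently, upright, in the middle of the round cork coaster and let go. Leave the blue bottle standing in the carousel.

Things in the scene. Friction and masses are not known exactly. Their poses are not given: they have to be found in the camera images.
- carousel: Carousel's fixed stand. Origin on its vertical axis at table level; -x points to the red mark and the middle of the wire guard's gap. About the axis a grey disc (260 mm wide, top 26 mm up) turns freely both ways, over half a turn, with light friction, and stays. Round black knob amid it, 40 mm wide, 100 to 135 mm up: gripped from above, 120 mm up, at any yaw, it turns the disc one to one.
- brown_bottle: To fetch: upright cylinder 36 mm wide, 90 mm tall, 0.1 kg, brown with white label and yellow cap. Origin at the centre of its underside. Starts in a disc cup (12 mm deep, 100 mm off the axis, next cups 60 degrees on), 45 to 75 degrees left or right of the gap's middle. Guard wires, top 127 mm up, cover all but 48 degrees each side of it: grip about 74 mm above the underside to clear them.
- blue_bottle: A bystander: same shape and size as the brown bottle (36 mm wide, 90 mm tall) but blue with a white cap, in the cup on the other side of the gap. Origin at the centre of its underside. Low jars, 46 mm tall, stand in three other cups; one cup is empty.
- coaster: Round cork coaster fixed on the table, 90 mm in diameter, 8 mm thick. Origin at the centre of its underside, on the table surface.
Things that resemble listed ones, but are neither listed nor needed, are in the scene too. There is more than one size of the coaster; the job needs the middle-sized.

How it is judged:
On the way:
1. the carousel is turned so that the brown bottle, still standing in its cup, is in line with the red mark (within about 11 degrees) (x of brown_bottle in the frame of carousel below -0.085 m and y of brown_bottle in the frame of carousel between -0.02 and 0.02 m and z of brown_bottle in the frame of carousel between 0.018 and 0.034 m and angle between brown_bottle's own z axis and vertical below 0.17 rad), for 0.2 s.
At the end, for the whole second after the job is handed in: The brown bottle stands upright (within 10 degrees) and at rest on the cork coaster, within 20 mm of its centre; the blue bottle stands upright in a cup of the carousel (horizontal distance between brown_bottle and coaster below 0.02 m and z of brown_bottle in the frame of coaster between 0.004 and 0.012 m and angle between each of brown_bottle, blue_bottle's own z axis and vertical below 0.17 rad and linear speed of brown_bottle below 0.02 m/s and z of blue_bottle in the frame of carousel between 0.018 and 0.034 m and horizontal distance between blue_bottle and carousel between 0.085 and 0.115 m); the robot touches nothing.
It fails at once if the brown bottle is let go more than 15 mm above the coaster (dropped) (contact force between brown_bottle and the fingers below 0.05 N and horizontal distance between brown_bottle and coaster below 0.08 m and z of brown_bottle in the frame of coaster above 0.023 m).
It fails at once if the brown bottle is tipped over (more than 45 degrees) (angle between brown_bottle's own z axis and vertical above 0.8 rad).
It fails at once if the blue bottle is lifted or knocked out of its cup (z of blue_bottle in the frame of carousel above 0.045 m or angle between blue_bottle's own z axis and vertical above 0.6 rad).
It also fails if it takes over 54 s, if anything falls off the work surface, if the arm or the gripper's body presses on something with over 40 N, if the wrist force passes 120 N, or if a joint passes its speed limit or range.

ROBOT

A 6-joint arm with a two-finger parallel gripper is mounted at the origin on the work surface. World frame = base frame: x ahead of the robot, y to its left, z up, the work surface at z = 0. Lengths are in m, angles in rad, forces in N, time in s.
With the tool pointing down it reaches from about 0.15 to 0.775 m from the base axis. Payload 6.1 kg.
Tool frame: the origin (TCP) lies between the finger pads; the fingertips stand 22 mm ahead of it and the grasp point (between the pads) lies 3 mm ahead of it (robot.tcp_to_tips is the distance from the TCP to the fingertips, in m); z points along the fingers, y is the line along which they close (so a half turn about z gives the same grasp; the last joint's range is limited). The gripper opens to 85 mm and grips with 20 to 120 N. Pads are 22 mm wide; open, the fingers measure 114 mm over their backs; the gripper's body (76 mm by 85 mm) begins 54 mm behind the grasp point. The pads swing forward as they close: fully open they stand 13 mm farther back than shut.
Start: joints at [1.234, 0.126, -0.04, 1.405, 0, 1.571], TCP at [0.173, 0.495, 0.232] pointing down, gripper open.
Joint ranges: [-2.72, 2.72], [-0.95, 1.95], [-1.27, 1.35], [-1.78, 2.02], [-1.46, 1.47], [-3.14, 3.14]. Speed limits (rad/s): [2.39, 2.39, 3.01, 3.14, 3.14, 3.14].

INTERFACE

Orientations are given as [roll, pitch, yaw] about the fixed x, y, z axes, in that order (R = Rz(yaw) Ry(pitch) Rx(roll)).
In Python, from cell import robot, optics gives the robot as it stands.
- The arm moves only by the tool servo_tool, never from a script. Its argument "plan" is a list of rows, each a list of 2 entries, a list of its own where there are three numbers: the shift along the tool's x, y, z in mm, then the turn, a rotation vector about the tool's x, y, z in rad. A call has 1 to 12 rows; each row is the pose to reach, as a shift and turn from the pose commanded when the call began, along the tool's axes at that moment; what a row does not reach only later rows make up. A row lasts 1/12 s, in which the tool goes at most 41.7 mm and 7.16 degrees, less where a joint would pass 70% of its speed; a pose out of reach is approached as far as the arm can. A call with a gripper value outside its range is refused whole. "jaw" is the opening, from 0 (shut) to 1 (fully open), set as the call begins (left out, the last holds). The fingers move at their own pace and stop on an object; "newtons" is the grip in N (left out, the last holds). Time passes only in rows, so rows that repeat a pose let the fingers close. It gives the time, the measured TCP pose, the force, the opening and the grip force at its end, in the units of the state.
- robot.sense(): the state, without advancing time (a new reading comes with each control period).
- optics.capture(name): name is "side" or "top"; returns the picture (420x560x3 uint8, red, green, blue); there is no depth.
- optics.get_calibration(name): a dict with "fx", "fy", "cx", "cy" (pixels), "rvec" (rotation vector, rad) and "tvec" (3), from world to camera coordinates, as OpenCV has them. Camera axes: x right, y down, z forward; pixel columns grow to the right and rows downward; lengths in m; the calibration is good to about 2 mm. A picture is of the moment at which its call begins. get_calibration takes no time and is no camera call.
- robot.sign_off(): hands the job in; it is judged then, once.
The state is a dict: "time_s": time; "qpos": joint angles; "joint_vel": joint speeds; "effort": joint torques, N m; "ee_pos": TCP position; "tcp_rot": TCP orientation; "wrist_force": force on the tool from outside, world axes, zero at the start; "moment": the same for the moment, N m; "opening": finger opening in m; "grip_force": force on a finger pad.
Only numpy, scipy, OpenCV 4.12 (cv2) and the standard library are available. Lean on these libraries where they do the work, as an engineer would, in place of code of your own. Each camera call takes 0.05 s, during which the arm holds its last target. There are 200 camera calls.

## Working session

There is one attempt and no reset: what is moved stays moved. The work goes in short steps, Python scripts to look and compute and a tool call to move; the robot and the scene stay as the last step left them, time stands still between calls to the robot, and variables do not carry over. Pictures are saved under pics/ and viewed, at most 10 in all, crops included, and the job is handed in when it is done.

Besides the shell and the picture viewer there is one more tool, called after "Call:" by a JSON object that holds its "name" and its "arguments", one argument or row to a line. servo_tool: Moves the arm, as the interface text tells. Its arguments: {"type":"object","properties":{"plan":{"type":"array","items":{"type":"array"}},"jaw":{"type":"number"},"newtons":{"type":"number"}},"required":["plan"]}

```bash
mkdir -p pics; ls
cat > h.py <<'E'
import numpy as np, cv2
from cell import robot, optics
def cal(n):
    c=optics.get_calibration(n); K=np.array([[c['fx'],0,c['cx']],[0,c['fy'],c['cy']],[0,0,1.]])
    R=cv2.Rodrigues(np.array(c['rvec'],float))[0]; return K,R,np.array(c['tvec'],float).ravel()
def ray(n,u,v):
    K,R,t=cal(n); d=R.T@np.linalg.inv(K)@[u,v,1]; return -R.T@t,d
def onz(n,u,v,z):
    o,d=ray(n,u,v); return o+d*(z-o[2])/d[2]
def proj(n,p):
    K,R,t=cal(n); q=K@(R@np.array(p)+t); return q[:2]/q[2]
def tri(a,b):
    (o1,d1),(o2,d2)=ray('top',*a),ray('side',*b)
    d1/=np.linalg.norm(d1); d2/=np.linalg.norm(d2)
    s=np.linalg.lstsq(np.c_[d1,-d2],o2-o1,rcond=None)[0]
    p,q=o1+d1*s[0],o2+d2*s[1]; return (p+q)/2,np.linalg.norm(p-q)
def snap(n,f):
    im=optics.capture(n); cv2.imwrite('pics/'+f,cv2.cvtColor(im,cv2.COLOR_RGB2BGR)); return im
def st():
    s=robot.sense(); print({k:np.round(s[k],3).tolist() for k in('time_s','ee_pos','tcp_rot','wrist_force','opening','grip_force')})
E
python3 -c "
from h import *
snap('top','t0.png');snap('side','s0.png');st()
for n in('top','side'): print(n,ray(n,280,210))"
```

```text
pics
{'time_s': 0.1, 'ee_pos': [0.173, 0.495, 0.232], 'tcp_rot': [-3.14, 0.0, 2.805], 'wrist_force': [-0.001, 0.945, 0.756], 'opening': 0.086, 'grip_force': 0.0}
top (array([ 0.41150068, -0.04852257,  0.97090565]), array([ 0.08961842,  0.0207867 , -0.9958494 ]))
side (array([ 0.07631717, -0.73607215,  0.79708365]), array([ 0.38094088,  0.61680995, -0.68890293]))
```

View pics/t0.png

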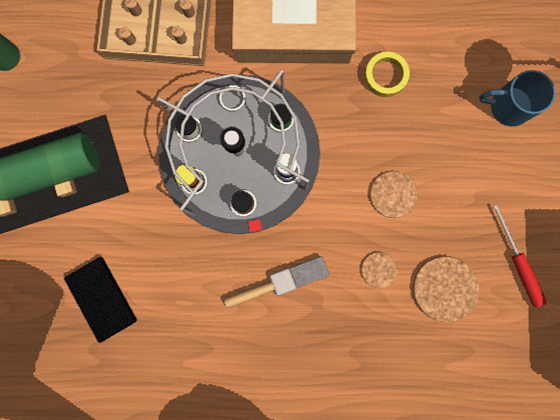

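View pics/s0.png

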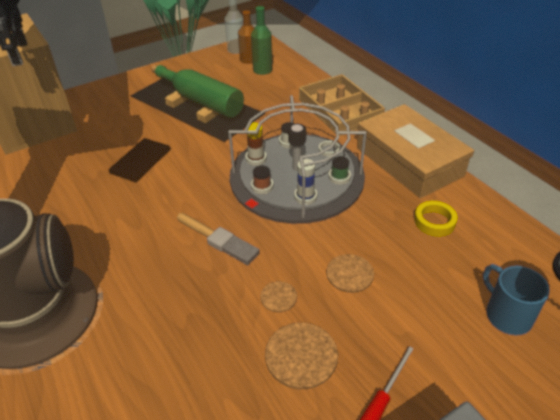

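Top view: the yellow cap is at (185,176), the white cap at (286,160), the knob at (232,138), the red mark at (255,225) and the middle-sized coaster at (393,194). Side view: the yellow cap is at (256,128), the knob at (297,130), the mark at (252,203) and the coaster at (350,272). The arm isn't over the scene in either picture.

```bash
cat > m.py <<'E'
from h import *
def blob(n,f,lo,hi,box):
    hsv=cv2.cvtColor(f,cv2.COLOR_RGB2HSV); m=cv2.inRange(hsv,np.array(lo),np.array(hi))
    k=np.zeros_like(m); x0,y0,x1,y1=box; k[y0:y1,x0:x1]=m[y0:y1,x0:x1]
    k=cv2.morphologyEx(k,cv2.MORPH_OPEN,np.ones((2,2)))
    c=max(cv2.findContours(k,0,2)[0],key=cv2.contourArea); M=cv2.moments(c)
    return (M['m10']/M['m00'],M['m01']/M['m00']),cv2.contourArea(c),c
E
python3 - <<'E'
from m import *
T=cv2.cvtColor(cv2.imread('pics/t0.png'),cv2.COLOR_BGR2RGB);S=cv2.cvtColor(cv2.imread('pics/s0.png'),cv2.COLOR_BGR2RGB)
Y=((20,150,120),(35,255,255)); Rd=((0,200,120),(5,255,255))
a=blob('t',T,*Y,(160,150,210,200)); b=blob('s',S,*Y,(235,110,275,150)); print('cap',a[:2],b[:2],tri(a[0],b[0]))
a=blob('t',T,*Rd,(235,210,275,240)); b=blob('s',S,*Rd,(235,190,270,215)); print('mark',a[:2],b[:2],tri(a[0],b[0]))
W=((0,0,190),(180,60,255))
a=blob('t',T,*W,(215,120,250,155)); b=blob('s',S,*W,(285,115,310,140)); print('knobdot',a[:2],b[:2],tri(a[0],b[0]))
# coaster: texture differs from wood: lower saturation
for nm,I,box in(('top',T,(355,160,430,230)),('side',S,(315,245,385,300))):
    hsv=cv2.cvtColor(I,cv2.COLOR_RGB2HSV); x0,y0,x1,y1=box
    s=cv2.GaussianBlur(hsv[...,1],(5,5),0)[y0:y1,x0:x1]
    t,m=cv2.threshold(s,0,255,cv2.THRESH_BINARY_INV+cv2.THRESH_OTSU)
    m=cv2.morphologyEx(m,cv2.MORPH_CLOSE,np.ones((5,5)))
    c=max(cv2.findContours(m,0,2)[0],key=cv2.contourArea)
    e=cv2.fitEllipse(cv2.convexHull(c)); ctr=np.array(e[0])+[x0,y0]; print('coaster',nm,t,ctr,e[1],onz(nm,*ctr,.008))
    if nm=='top': ca=ctr
    else: print(tri(ca,ctr))
print('m per px top',onz('top',101,100,0.)-onz('top',100,100,0.),onz('top',100,101,0.)-onz('top',100,100,0.))
# disc outer dark (top)
g=cv2.cvtColor(T,cv2.COLOR_RGB2HSV)[...,1]; m=(cv2.GaussianBlur(g,(5,5),0)<90).astype(np.uint8)*255
k=np.zeros_like(m);k[65:245,150:330]=m[65:245,150:330]
k=cv2.morphologyEx(k,cv2.MORPH_OPEN,np.ones((15,15)))
c=max(cv2.findContours(k,0,2)[0],key=cv2.contourArea);e=cv2.fitEllipse(cv2.convexHull(c));print('disc',e,onz('top',*e[0],.02),onz('top',*e[0],.026))
for p in((185,176),(286,160)):print(onz('top',*p,.116))
E
```

```text
cap ((186.6489832007073, 175.41732979664013), 188.5) ((254.07490636704117, 126.5692883895131), 44.5) (array([0.54649851, 0.12751479, 0.11831464]), np.float64(0.002161722075172726))Traceback (most recent call last):
  File "<stdin>", line 5, in <module>
  File "m.py", line 6, in blob
    c=max(cv2.findContours(k,0,2)[0],key=cv2.contourArea); M=cv2.moments(c)
ValueError: max() iterable argument is empty
```

```bash
cat > g.py <<'E'
from m import *
T=cv2.cvtColor(cv2.imread('pics/t0.png'),cv2.COLOR_BGR2RGB);S=cv2.cvtColor(cv2.imread('pics/s0.png'),cv2.COLOR_BGR2RGB)
Rd=((0,170,120),(5,255,255)); W=((0,0,170),(180,70,255))
def t(nm,C,b1,b2):
    try:
        a=blob('t',T,*C,b1); b=blob('s',S,*C,b2); print(nm,a[:2],b[:2],tri(a[0],b[0]))
    except Exception as e: print(nm,e,T[225,255],S[203,252])
t('mark',Rd,(235,210,275,240),(235,190,270,215)); t('knobdot',W,(215,120,250,155),(285,115,310,140))
for nm,I,box in(('top',T,(355,160,430,230)),('side',S,(315,245,385,300))):
    hsv=cv2.cvtColor(I,cv2.COLOR_RGB2HSV); x0,y0,x1,y1=box
    s=cv2.GaussianBlur(hsv[...,1],(5,5),0)[y0:y1,x0:x1]
    th,m=cv2.threshold(s,0,255,cv2.THRESH_BINARY_INV+cv2.THRESH_OTSU)
    m=cv2.morphologyEx(m,cv2.MORPH_CLOSE,np.ones((5,5)))
    c=max(cv2.findContours(m,0,2)[0],key=cv2.contourArea)
    e=cv2.fitEllipse(cv2.convexHull(c)); ctr=np.array(e[0])+[x0,y0]; print('coaster',nm,th,ctr,e[1],onz(nm,*ctr,.008))
    if nm=='top': ca=ctr
    else: print(tri(ca,ctr))
print('m per px top',onz('top',101,100,0.)-onz('top',100,100,0.),onz('top',100,101,0.)-onz('top',100,100,0.))
g=cv2.cvtColor(T,cv2.COLOR_RGB2HSV)[...,1]; m=(cv2.GaussianBlur(g,(5,5),0)<90).astype(np.uint8)*255
k=np.zeros_like(m);k[65:245,150:330]=m[65:245,150:330]
k=cv2.morphologyEx(k,cv2.MORPH_OPEN,np.ones((15,15)))
c=max(cv2.findContours(k,0,2)[0],key=cv2.contourArea);e=cv2.fitEllipse(cv2.convexHull(c));print('disc',e,onz('top',*e[0],.02),onz('top',*e[0],.026))
for p in((185,176),(286,160)):print(onz('top',*p,.116))
E
python3 g.py
```

```text
mark ((255.34006734006732, 226.15993265993265), 99.0) ((252.06, 204.31666666666663), 50.0) (array([0.46870314, 0.016754  , 0.01100876]), np.float64(0.004129556390978105))
knobdot ((232.18742586002372, 138.25385527876628), 140.5) ((297.5, 128.37878787878788), 22.0) (array([0.60795565, 0.04945595, 0.13448536]), np.float64(0.003379799806804188))
coaster top 137.0 [393.51961899 194.34280396] (46.31596374511719, 47.04085922241211) [ 0.53002274 -0.24365661  0.008     ]
coaster side 169.0 [349.67271805 272.74667358] (38.129554748535156, 47.56883239746094) [ 0.52956649 -0.2471836   0.008     ]
(array([ 0.53103033, -0.24471679,  0.00437395]), np.float64(0.0012706146192122242))
m per px top [ 1.48444989e-05 -1.96492277e-03  0.00000000e+00] [-2.00770082e-03 -9.10530387e-05  0.00000000e+00]
disc ((238.54884338378906, 153.09634399414062), (160.25567626953125, 161.26161193847656), 76.98399353027344) [0.60458236 0.05108692 0.02      ] [0.60336406 0.0504584  0.026     ]
[0.5448663  0.13124434 0.116     ]
[ 0.57386139 -0.03991873  0.116     ]
```

Disc axis ≈ (0.607, 0.050). The mark sits at 193.5° and the brown bottle at 128° (radius 99 mm, which fits), so the turn is about +66°. The coaster is at (0.530, -0.245), measured 91 mm across. Next I'll work out the shifts for the moves.

```bash
cat >> h.py <<'E'
from scipy.spatial.transform import Rotation as Ro
def go(p,yaw,frm=None):
    s=robot.sense(); R0=Ro.from_euler('xyz',s['tcp_rot']); p0=np.array(s['ee_pos'])
    if frm is not None: p0=np.array(frm[0]); R0=Ro.from_euler('xyz',[np.pi,0,frm[1]])
    R1=Ro.from_euler('xyz',[np.pi,0,yaw])
    print('shift mm',np.round(R0.inv().apply(np.array(p)-p0)*1000,1),'turn',np.round((R0.inv()*R1).as_rotvec(),3))
E
python3 -c "
from h import *
print(proj('side',[.173,.495,.232]),onz('side',35,120,0))
go([.607,.05,.2],.66)
go([.607,.05,.123],.66,([.607,.05,.2],.66))
"
```

```text
[21.06063138 59.01628024] [0.16252294 0.62922004 0.        ]
shift mm [-556.4 -276.8   31.9] turn [-1.000e-03  2.000e-03  2.145e+00]
shift mm [ 0. -0. 77.] turn [0. 0. 0.]
```

Call:
{"name": "servo_tool", "arguments": {
  "plan": [
    [[-45, -22, 0], [0, 0, 0.12]],
    [[-90, -45, 0], [0, 0, 0.24]],
    [[-135, -67, 0], [0, 0, 0.36]],
    [[-180, -90, 0], [0, 0, 0.48]],
    [[-225, -112, 0], [0, 0, 0.6]],
    [[-270, -134, 0], [0, 0, 0.72]],
    [[-310, -154, 0], [0, 0, 0.84]],
    [[-345, -172, 0], [0, 0, 0.96]],
    [[-380, -189, 0], [0, 0, 1.08]],
    [[-415, -206, 0], [0, 0, 1.2]],
    [[-450, -224, 0], [0, 0, 1.32]],
    [[-485, -241, 0], [0, 0, 1.44]]
  ],
  "jaw": 1
}}

```text
time_s: 1.1
ee_pos: [0.5234, 0.1355, 0.2319]
tcp_rot: [-3.141, 0.0, 1.358]
wrist_force: [1.0, 0.7, 0.6]
opening: 0.0859
grip_force: 0.0
```

```bash
python3 -c "
from h import *
st();go([.607,.05,.2],.66)"
```

```text
{'time_s': 1.1, 'ee_pos': [0.523, 0.135, 0.232], 'tcp_rot': [-3.141, 0.0, 1.358], 'wrist_force': [1.015, 0.7, 0.63], 'opening': 0.086, 'grip_force': 0.0}
shift mm [-66.   99.7  31.9] turn [-0.     0.     0.698]
```

Call:
{"name": "servo_tool", "arguments": {
  "plan": [
    [[-15, 25, 0], [0, 0, 0.12]],
    [[-35, 50, 0], [0, 0, 0.24]],
    [[-50, 75, 0], [0, 0, 0.36]],
    [[-66, 100, 0], [0, 0, 0.48]],
    [[-66, 100, 15], [0, 0, 0.6]],
    [[-66, 100, 32], [0, 0, 0.69]],
    [[-66, 100, 32], [0, 0, 0.69]],
    [[-66, 100, 32], [0, 0, 0.69]]
  ]
}}

```text
time_s: 1.77
ee_pos: [0.606, 0.0522, 0.199]
tcp_rot: [-3.14, 0.003, 0.677]
wrist_force: [-1.0, 0.9, -0.0]
opening: 0.0858
grip_force: 0.0
```

```bash
python3 -c "
from h import *
snap('top','t1.png');snap('side','s1.png');st();go([.607,.05,.123],.66)"
```

```text
{'time_s': 1.867, 'ee_pos': [0.607, 0.053, 0.201], 'tcp_rot': [3.141, -0.0, 0.677], 'wrist_force': [0.02, 0.43, 0.175], 'opening': 0.085, 'grip_force': 0.0}
shift mm [-1.6  2.1 78. ] turn [ 0.    -0.     0.017]
```

View pics/s1.png

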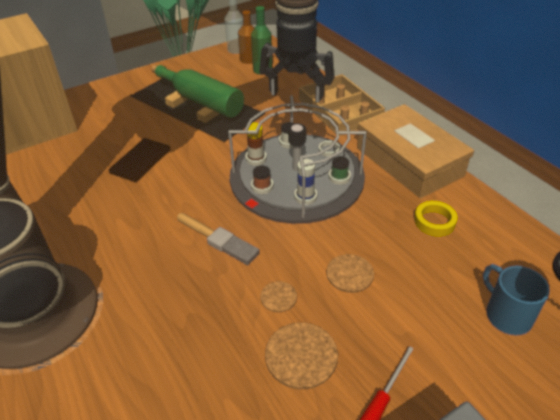

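The side view shows the open gripper above the knob: fingers at about (270,85) and (325,80), knob at (297,130). I'll descend and grip.

Call:
{"name": "servo_tool", "arguments": {
  "plan": [
    [[-2, 2, 15], [0, 0, 0.02]],
    [[-2, 2, 32], [0, 0, 0.02]],
    [[-2, 2, 50], [0, 0, 0.02]],
    [[-2, 2, 65], [0, 0, 0.02]],
    [[-2, 2, 78], [0, 0, 0.02]],
    [[-2, 2, 78], [0, 0, 0.02]],
    [[-2, 2, 78], [0, 0, 0.02]]
  ]
}}

```text
time_s: 2.45
ee_pos: [0.6065, 0.0499, 0.1229]
tcp_rot: [3.142, -0.0, 0.656]
wrist_force: [-0.1, -0.4, 1.3]
opening: 0.0858
grip_force: 0.0
```

Call:
{"name": "servo_tool", "arguments": {
  "plan": [
    [[0, 0, 0], [0, 0, 0]],
    [[0, 0, 0], [0, 0, 0]],
    [[0, 0, 0], [0, 0, 0]],
    [[0, 0, 0], [0, 0, 0]],
    [[0, 0, 0], [0, 0, 0]],
    [[0, 0, 0], [0, 0, 0]],
    [[0, 0, 0], [0, 0, 0]],
    [[0, 0, 0], [0, 0, 0]]
  ],
  "jaw": 0,
  "newtons": 30
}}

```text
time_s: 3.12
ee_pos: [0.6062, 0.0509, 0.1236]
tcp_rot: [-3.139, -0.002, 0.656]
wrist_force: [-4.4, 2.9, 6.7]
opening: 0.0383
grip_force: 30.2
```

Call:
{"name": "servo_tool", "arguments": {
  "plan": [
    [[0, 0, 0], [0, 0, -0.03]],
    [[0, 0, 0], [0, 0, -0.08]],
    [[0, 0, 0], [0, 0, -0.14]],
    [[0, 0, 0], [0, 0, -0.2]],
    [[0, 0, 0], [0, 0, -0.26]],
    [[0, 0, 0], [0, 0, -0.32]],
    [[0, 0, 0], [0, 0, -0.38]],
    [[0, 0, 0], [0, 0, -0.44]],
    [[0, 0, 0], [0, 0, -0.5]],
    [[0, 0, 0], [0, 0, -0.55]],
    [[0, 0, 0], [0, 0, -0.58]],
    [[0, 0, 0], [0, 0, -0.6]]
  ]
}}

```text
time_s: 4.12
ee_pos: [0.6077, 0.0499, 0.1236]
tcp_rot: [3.139, -0.002, 1.256]
wrist_force: [2.4, 1.7, 4.7]
opening: 0.0384
grip_force: 30.1
```

Call:
{"name": "servo_tool", "arguments": {
  "plan": [
    [[0, 0, 0], [0, 0, -0.03]],
    [[0, 0, 0], [0, 0, -0.08]],
    [[0, 0, 0], [0, 0, -0.14]],
    [[0, 0, 0], [0, 0, -0.2]],
    [[0, 0, 0], [0, 0, -0.26]],
    [[0, 0, 0], [0, 0, -0.32]],
    [[0, 0, 0], [0, 0, -0.38]],
    [[0, 0, 0], [0, 0, -0.44]],
    [[0, 0, 0], [0, 0, -0.5]],
    [[0, 0, 0], [0, 0, -0.53]],
    [[0, 0, 0], [0, 0, -0.546]],
    [[0, 0, 0], [0, 0, -0.546]]
  ]
}}

```text
time_s: 5.12
ee_pos: [0.6093, 0.0497, 0.1236]
tcp_rot: [3.136, 0.001, 1.802]
wrist_force: [7.8, 1.3, 2.5]
opening: 0.0387
grip_force: 30.0
```

Run:
```python
from m import *
T=snap('top','t2.png');S=snap('side','s2.png');st()
Y=((20,150,120),(35,255,255))
b=blob('s',S,*Y,(180,100,400,210));print(b[:2],onz('side',*b[0],.11))
```

```text
{'time_s': 5.217, 'ee_pos': [0.609, 0.05, 0.124], 'tcp_rot': [3.136, 0.001, 1.801], 'wrist_force': [7.011, 0.737, 1.913], 'opening': 0.039, 'grip_force': 29.95}
((264.2562929061785, 160.50190694126618), 218.5) [0.50887467 0.02141982 0.11      ]
```

View pics/s2.png

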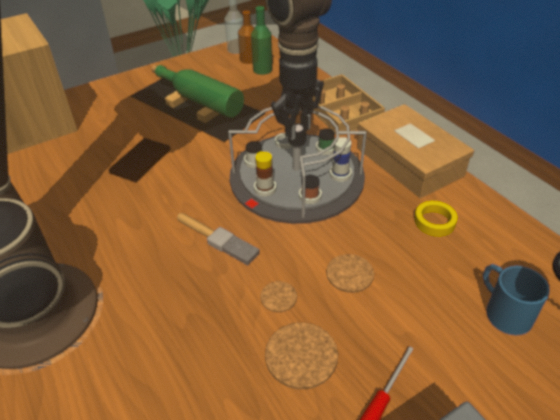

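The bottle stands upright at the gap, cap at (264,160), beside the red mark at (252,203). I'll release the knob and rise.

Call:
{"name": "servo_tool", "arguments": {
  "plan": [
    [[0, 0, 0], [0, 0, 0]],
    [[0, 0, 0], [0, 0, 0]],
    [[0, 0, 0], [0, 0, 0]],
    [[0, 0, 0], [0, 0, 0]],
    [[0, 0, 0], [0, 0, 0]],
    [[0, 0, -5], [0, 0, 0]],
    [[0, 0, -20], [0, 0, 0]],
    [[0, 0, -45], [0, 0, 0]],
    [[0, 0, -70], [0, 0, 0]],
    [[0, 0, -90], [0, 0, 0]],
    [[0, 0, -90], [0, 0, 0]],
    [[0, 0, -90], [0, 0, 0]]
  ],
  "jaw": 1
}}

```text
time_s: 6.22
ee_pos: [0.6073, 0.0496, 0.2138]
tcp_rot: [3.139, 0.0, 1.801]
wrist_force: [0.8, 0.6, -0.7]
opening: 0.0854
grip_force: 0.0
```

Run:
```python
from m import *
T=snap('top','t3.png');S=snap('side','s3.png');st()
Y=((20,150,120),(35,255,255))
b=blob('s',S,*Y,(180,100,400,210));print(b[:2],onz('side',*b[0],.11))
try:
    a=blob('t',T,*Y,(200,130,330,260));print(a[:2],onz('top',*a[0],.116),tri(a[0],b[0]))
except Exception as e: print(e)
```

```text
{'time_s': 6.317, 'ee_pos': [0.606, 0.05, 0.211], 'tcp_rot': [-3.141, -0.0, 1.801], 'wrist_force': [-0.067, -0.986, 0.389], 'opening': 0.085, 'grip_force': 0.0}
((264.2377675840978, 160.48088685015287), 218.0) [0.50887922 0.02150043 0.11      ]
((254.0, 203.5), 3.0) [0.4990313  0.01330349 0.116     ] (array([0.50077039, 0.01200108, 0.11944388]), np.float64(0.004675899018129536))
```

View pics/t3.png

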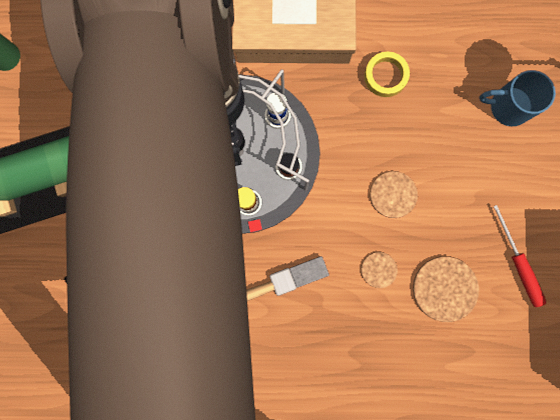

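The top view shows the yellow cap at about (246,198), just above the red mark at (255,226), with blue still in its cup at (276,105). The arm hides part of the disc. I'll refine the cap position.

Run:
```python
from m import *
T=cv2.cvtColor(cv2.imread('pics/t3.png'),cv2.COLOR_BGR2RGB);S=cv2.cvtColor(cv2.imread('pics/s3.png'),cv2.COLOR_BGR2RGB)
Y=((20,140,90),(40,255,255))
a=blob('t',T,*Y,(230,180,265,217));b=blob('s',S,*Y,(240,140,290,190))
(c,r)=cv2.minEnclosingCircle(a[2]);print(a[:2],c,r,cv2.boundingRect(a[2]),cv2.boundingRect(b[2]),b[0])
p=onz('top',*c,.116);print(p,onz('top',*a[0],.116),tri(a[0],b[0]))
bx=cv2.boundingRect(b[2]);print(onz('side',b[0][0],bx[1]+5,.116),tri(c,(b[0][0],bx[1]+5)))
for q in([.510,.0268,.116],[.5095,.0215,.116]):print(proj('top',q),proj('side',q))
```

```text
((246.80420420420418, 198.34114114114112), 277.5) (245.51852416992188, 198.29629516601562) 10.810978889465332 (239, 188, 18, 22) (256, 152, 17, 18) (264.16883116883116, 160.38455988455988)
[0.50773083 0.02777513 0.116     ] [0.50767459 0.02560146 0.116     ] (array([0.50980612, 0.02585173, 0.10680138]), np.float64(0.0024467706375386187))
[0.510976   0.02478826 0.116     ] (array([0.50976261, 0.02692767, 0.11482159]), np.float64(0.004241682102522937))
[246.11923675 196.96649076] [263.25391209 156.66160381]
[249.24982398 197.28918842] [264.38928268 158.07008757]
```

Bottle at (0.509, 0.0265), cap top 0.115, which agrees with the radius of 100 mm and the 116 mm height. Next I'll move above it.

```bash
python3 -c "
from h import *
go([.509,.0265,.213],1.801);go([.509,.0265,.103],1.801)"
```

```text
shift mm [  -0.3 -100.    -1.5] turn [-0.001 -0.    -0.   ]
shift mm [ -0.3 -99.8 108.5] turn [-0.001 -0.    -0.   ]
```

Call:
{"name": "servo_tool", "arguments": {
  "plan": [
    [[0, -20, 0], [0, 0, 0]],
    [[0, -50, 0], [0, 0, 0]],
    [[0, -80, 0], [0, 0, 0]],
    [[0, -100, 0], [0, 0, 0]],
    [[0, -100, 5], [0, 0, 0]],
    [[0, -100, 25], [0, 0, 0]],
    [[0, -100, 45], [0, 0, 0]],
    [[0, -100, 65], [0, 0, 0]],
    [[0, -100, 85], [0, 0, 0]],
    [[0, -100, 100], [0, 0, 0]],
    [[0, -100, 109], [0, 0, 0]],
    [[0, -100, 109], [0, 0, 0]]
  ]
}}

```text
time_s: 7.32
ee_pos: [0.5076, 0.0268, 0.1002]
tcp_rot: [-3.137, -0.001, 1.801]
wrist_force: [-0.3, -0.4, -0.1]
opening: 0.0855
grip_force: 0.0
```

Call:
{"name": "servo_tool", "arguments": {
  "plan": [
    [[0, 0, 0], [0, 0, 0]],
    [[0, 0, 0], [0, 0, 0]],
    [[0, 0, 0], [0, 0, 0]],
    [[0, 0, 0], [0, 0, 0]],
    [[0, 0, 0], [0, 0, 0]],
    [[0, 0, 0], [0, 0, 0]],
    [[0, 0, 0], [0, 0, 0]],
    [[0, 0, 0], [0, 0, 0]]
  ],
  "jaw": 0,
  "newtons": 25
}}

```text
time_s: 7.98
ee_pos: [0.51, 0.0268, 0.1042]
tcp_rot: [3.14, 0.0, 1.801]
wrist_force: [0.8, -0.5, 5.6]
opening: 0.0349
grip_force: 24.9
```

Run:
```python
from m import *
S=snap('side','s4.png');st()
```

```text
{'time_s': 8.033, 'ee_pos': [0.51, 0.027, 0.104], 'tcp_rot': [3.14, 0.0, 1.801], 'wrist_force': [0.265, -0.555, 6.219], 'opening': 0.035, 'grip_force': 24.855}
```

View pics/s4.png

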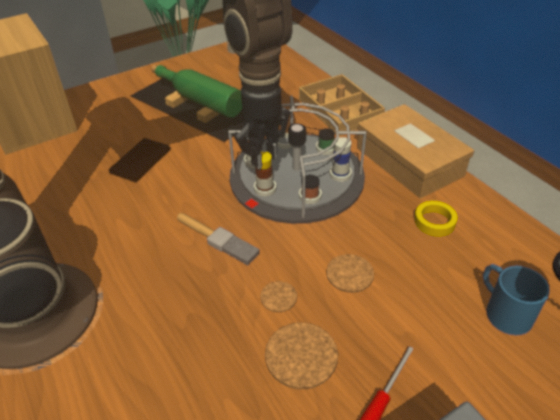

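The fingers hold the bottle (opening 35 mm, cap at (265,158)), still upright. I'll lift it clear of the guard.

Call:
{"name": "servo_tool", "arguments": {
  "plan": [
    [[0, 0, -4], [0, 0, 0]],
    [[0, 0, -12], [0, 0, 0]],
    [[0, 0, -25], [0, 0, 0]],
    [[0, 0, -40], [0, 0, 0]],
    [[0, 0, -55], [0, 0, 0]],
    [[0, 0, -70], [0, 0, 0]],
    [[0, 0, -85], [0, 0, 0]],
    [[0, 0, -100], [0, 0, 0]],
    [[0, 0, -115], [0, 0, 0]],
    [[0, 0, -126], [0, 0, 0]],
    [[0, 0, -130], [0, 0, 0]],
    [[0, 0, -130], [0, 0, 0]]
  ]
}}

```text
time_s: 9.03
ee_pos: [0.5096, 0.0268, 0.2342]
tcp_rot: [3.14, 0.0, 1.801]
wrist_force: [-0.3, -0.2, -0.3]
opening: 0.0348
grip_force: 25.1
```

```bash
python3 -c "
from h import *
st();go([.530,-.2445,.23],1.801)"
```

```text
{'time_s': 9.033, 'ee_pos': [0.51, 0.027, 0.234], 'tcp_rot': [3.14, 0.0, 1.801], 'wrist_force': [-0.327, -0.171, -0.281], 'opening': 0.035, 'grip_force': 25.053}
shift mm [-268.8  -42.     4.2] turn [ 0.002  0.    -0.   ]
```

Call:
{"name": "servo_tool", "arguments": {
  "plan": [
    [[-10, -2, 0], [0, 0, 0]],
    [[-30, -5, 0], [0, 0, 0]],
    [[-60, -9, 0], [0, 0, 0]],
    [[-90, -14, 0], [0, 0, 0]],
    [[-120, -19, 0], [0, 0, 0]],
    [[-150, -23, 0], [0, 0, 0]],
    [[-180, -28, 0], [0, 0, 0]],
    [[-210, -33, 0], [0, 0, 0]],
    [[-240, -38, 0], [0, 0, 0]],
    [[-259, -41, 0], [0, 0, 0]],
    [[-269, -42, 0], [0, 0, 0]],
    [[-269, -42, 0], [0, 0, 0]]
  ]
}}

```text
time_s: 10.03
ee_pos: [0.529, -0.2467, 0.2317]
tcp_rot: [-3.14, -0.001, 1.798]
wrist_force: [-0.3, 0.0, -1.4]
opening: 0.0348
grip_force: 25.1
```

Call:
{"name": "servo_tool", "arguments": {
  "plan": [
    [[0, 0, 10], [0, 0, 0]],
    [[0, 0, 25], [0, 0, 0]],
    [[0, 0, 40], [0, 0, 0]],
    [[0, 0, 55], [0, 0, 0]],
    [[0, 0, 70], [0, 0, 0]],
    [[0, 0, 85], [0, 0, 0]],
    [[0, 0, 100], [0, 0, 0]],
    [[0, 0, 115], [0, 0, 0]],
    [[0, 0, 125], [0, 0, 0]],
    [[0, 0, 130], [0, 0, 0]],
    [[0, 0, 130], [0, 0, 0]],
    [[0, 0, 130], [0, 0, 0]]
  ]
}}

```text
time_s: 11.03
ee_pos: [0.5297, -0.2442, 0.1034]
tcp_rot: [3.142, -0.0, 1.802]
wrist_force: [-0.2, -0.6, -1.0]
opening: 0.0343
grip_force: 25.1
```

Run:
```python
from m import *
S=snap('side','s5.png');T=snap('top','t5.png');st();cv2.imwrite('pics/z5.png',cv2.resize(cv2.imread('pics/s5.png')[150:320,260:440],None,fx=3,fy=3))
go([.530,-.2445,.086],1.801)
```

```text
{'time_s': 11.133, 'ee_pos': [0.53, -0.245, 0.104], 'tcp_rot': [3.14, 0.001, 1.801], 'wrist_force': [0.548, -0.553, -0.654], 'opening': 0.035, 'grip_force': 25.078}
shift mm [ 0.3 -0.1 18.2] turn [0.001 0.001 0.   ]
```

View pics/z5.png

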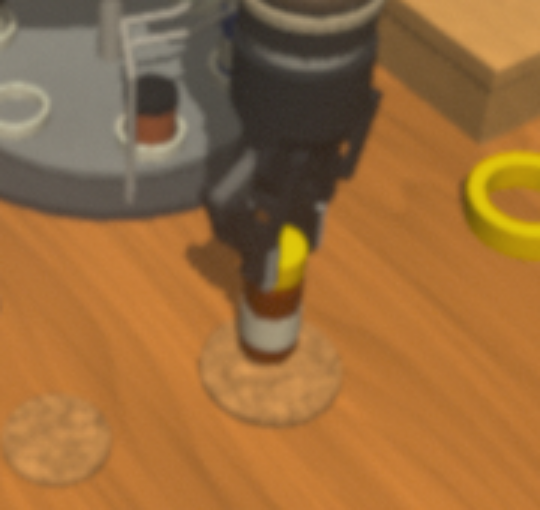

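The crop shows the upright bottle just above the middle-sized coaster: its lower edge is at (268,360) and the coaster's centre near (270,370), about 18 mm still to go. I'll lower it slowly.

Call:
{"name": "servo_tool", "arguments": {
  "plan": [
    [[0, 0, 3], [0, 0, 0]],
    [[0, 0, 6], [0, 0, 0]],
    [[0, 0, 9], [0, 0, 0]],
    [[0, 0, 11], [0, 0, 0]],
    [[0, 0, 13], [0, 0, 0]],
    [[0, 0, 14], [0, 0, 0]],
    [[0, 0, 15], [0, 0, 0]],
    [[0, 0, 16], [0, 0, 0]],
    [[0, 0, 17], [0, 0, 0]],
    [[0, 0, 17], [0, 0, 0]],
    [[0, 0, 17], [0, 0, 0]],
    [[0, 0, 17], [0, 0, 0]]
  ]
}}

```text
time_s: 12.13
ee_pos: [0.5297, -0.2447, 0.0863]
tcp_rot: [3.141, 0.0, 1.801]
wrist_force: [-0.5, -0.6, 0.3]
opening: 0.0346
grip_force: 25.1
```

Call:
{"name": "servo_tool", "arguments": {
  "plan": [
    [[0, 0, 0.5], [0, 0, 0]],
    [[0, 0, 1], [0, 0, 0]],
    [[0, 0, 1.5], [0, 0, 0]],
    [[0, 0, 1.5], [0, 0, 0]]
  ]
}}

```text
time_s: 12.47
ee_pos: [0.5302, -0.2451, 0.0862]
tcp_rot: [3.14, 0.002, 1.801]
wrist_force: [-2.4, 0.6, 8.5]
opening: 0.0348
grip_force: 25.7
```

Contact, with about 8 N upward. Now I'll release it in stages and rise.

Call:
{"name": "servo_tool", "arguments": {
  "plan": [
    [[0, 0, -0.5], [0, 0, 0]],
    [[0, 0, -0.5], [0, 0, 0]],
    [[0, 0, -0.5], [0, 0, 0]],
    [[0, 0, -0.5], [0, 0, 0]],
    [[0, 0, -0.5], [0, 0, 0]],
    [[0, 0, -0.5], [0, 0, 0]],
    [[0, 0, -0.5], [0, 0, 0]],
    [[0, 0, -0.5], [0, 0, 0]]
  ],
  "jaw": 1
}}

```text
time_s: 13.13
ee_pos: [0.5296, -0.2447, 0.0851]
tcp_rot: [-3.141, -0.0, 1.801]
wrist_force: [-0.1, -0.1, -0.2]
opening: 0.0853
grip_force: 0.0
```

Call:
{"name": "servo_tool", "arguments": {
  "plan": [
    [[0, 0, -5], [0, 0, 0]],
    [[0, 0, -20], [0, 0, 0]],
    [[0, 0, -40], [0, 0, 0]],
    [[0, 0, -60], [0, 0, 0]],
    [[0, 0, -80], [0, 0, 0]],
    [[0, 0, -100], [0, 0, 0]],
    [[0, 0, -120], [0, 0, 0]],
    [[0, 0, -130], [0, 0, 0]],
    [[0, 0, -130], [0, 0, 0]],
    [[0, 0, -130], [0, 0, 0]]
  ]
}}

```text
time_s: 13.97
ee_pos: [0.5298, -0.2448, 0.2152]
tcp_rot: [3.141, 0.0, 1.801]
wrist_force: [-0.2, -0.3, -0.2]
opening: 0.0854
grip_force: 0.0
```

Run:
```python
from m import *
S=snap('side','s6.png');T=snap('top','t6.png');st()
Y=((20,140,90),(40,255,255))
b=blob('s',S,*Y,(300,190,400,300));print(b[:2],onz('side',*b[0],.09))
```

```text
{'time_s': 14.067, 'ee_pos': [0.529, -0.244, 0.214], 'tcp_rot': [-3.14, -0.001, 1.801], 'wrist_force': [0.378, 0.836, -0.499], 'opening': 0.085, 'grip_force': 0.0}
((352.7565543071161, 242.21722846441946), 356.0) [ 0.5305772  -0.24535298  0.09      ]
```

View pics/s6.png

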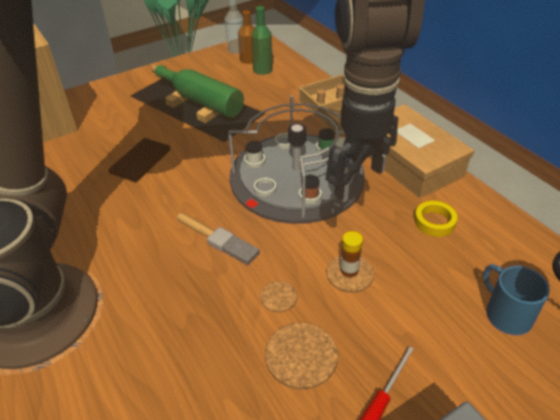

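The brown bottle stands upright at (351,255) on the coaster at (350,272), cap at (353,242), and the gripper is clear of it. Blue sits behind the gripper in this view; it was standing in its cup earlier and hasn't been touched since.

```bash
python3 -c "
from h import *
print(robot.sign_off())"
```

```text
the job is handed in; nothing more can be done
None
```

The brown bottle stands upright in the middle of the middle-sized cork coaster, released, and the job is handed in at about 14 s with no verdict returned; the gripper hid the blue bottle in the last picture, but it stood in its cup in the one before and nothing touched it after.

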